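# Serve an oatcake with the spatula

## Task

Lift the lime spatula out of its blue dock, where only its neck and blade can be reached, lay it flat on the table clear of the dock and let go, then take it again by its white handle. Slide the blade under the oatcake in the snack shelter, lift the oatcake out on it and set it gently down, flat and centred across the two wooden rails of the snack stand; then draw the spatula out and leave it lying flat on the table, clear of the stand and the dock. The oatcake is brittle, so touch it with the spatula only, do not press, drop or tip it, and leave the ramekin, snack pot and pegboard toy where they are.

Things in the scene. Friction and masses are not known exactly. Their poses are not given: they have to be found in the camera images.
- spatula: Lime spatula (mm), 272 long, 80 g. Origin under the blade's centre, +x along the tool to the blade's tip, z up. Blade x -50 to 50, 50 wide, 2 thick; riser x -62 to -50, 48 high; level neck x -102 to -62 and white handle x -222 to -102; a foot under the handle's end, x -222 to -208, reaches z 0, so it stands by itself on the table with the blade flat.
- spatula_neck (a point): Middle of the spatula's level lime neck, at x -83, z 40 mm in the spatula's frame (above the blade's underside). The neck is a bar 40 long, 14 wide, 16 tall.
- spatula_handle (a point): Point on the axis of the spatula's level white handle, 7 mm ahead of its middle, at x -155, z 40 mm in the spatula's frame. The handle is a bar 120 long, 18 wide, 18 tall.
- dock: Fixed blue channel, open above and at the front, hugging the spatula's handle at the start so that no finger fits beside it: inner width 26, outer 46, walls 56 mm high, no floor. Origin at table height, middle of the open front end; +x points out of it along the spatula, whose origin starts at x 104; channel runs back to x -133. Lift the spatula straight up over 25 mm to clear it.
- shelter: Fixed snack shelter, no floor, open above the oatcake. Origin at table height on its centre line, near the oatcake's centre; +x points from the open mouth in to the back wall, the way the blade goes. Orange back wall 30 mm high, inner face at x 60. Clear side walls 78 high, x -100 to 66, inner faces at y +-56.
- shelter_band (a point): Middle of the underside of the shelter's orange roof band, 72 mm above the table, at x -72 in the shelter's frame. It bridges the mouth from x -100 to -45, its top at z 78. Blade, neck and handle pass under it, the gripper does not: hold the spatula behind the neck.
- oatcake: Round tan rigid oatcake, 96 across, 13 mm thick, about 40 g. Origin: centre of its underside, which is flat to radius 38 and bevelled up to radius 48 at z 6, so that the 2 mm blade gets under its edge. It slides ahead of the blade until it meets the shelter's back wall, then rides up onto the blade.
- stand: Fixed wooden stand: two rails along its x, each 100 long, 14 wide, 30 mm high, centred at y +-39; the gap between is 64 wide, open at both ends and down to the table. Origin at table height, centre of the gap. The oatcake goes over it on the rail tops; the blade fits down in the gap along x, tip to +x (away from the robot), and is drawn out to -x.
- ramekin: Bystander: white ceramic ramekin, 80 mm across the rim, 45 high; origin under its centre
- snack_pot: Bystander: clear snack pot with a yellow twist cap, 68 mm across, 74 high; origin under its centre
- pegboard: Bystander: wooden pegboard toy, 60 (x) by 124 (y) by 28 mm with three coloured pegs along its y, 60 high in all; origin under its centre
Things that resemble listed ones, but are neither listed nor needed, are in the scene too. Of the things that look like the oatcake, take the one that is farthest to the robot's left at the start. Several things look just like the dock: the one meant starts farthest to the robot's left.

How it is judged (in metres and radians):
On the way, in this order (a step that is already met when the one before it is completed fails the run):
1. the spatula has been taken out of the dock and lies flat on the table clear of it, let go (height (world z) of spatula below 0.008 m and angle between spatula's own z axis and vertical below 0.1 rad and contact force between the fingers and spatula below 0.05 N and horizontal distance between spatula_handle and dock above 0.1 m and distance of spatula_handle from where it was at the start of the episode above 0.1 m), for 0.2 s.
2. the oatcake is borne clear of the table on the spatula, which is held by its white handle (height (world z) of oatcake above 0.012 m and contact force between spatula and oatcake above 0.08 N and angle between oatcake's own z axis and vertical below 0.35 rad and contact force between the fingers and spatula above 0.5 N and distance between the grasp point and spatula_handle below 0.075 m), for 0.3 s.
3. the oatcake rests on the stand's rails, no longer on the spatula (horizontal distance between oatcake and stand below 0.025 m and contact force between stand and oatcake above 0.1 N and contact force between spatula and oatcake below 0.03 N), for 0.2 s.
At the end, for the whole second after the job is handed in: Oatcake flat across both rails (underside 27 to 33 mm up, tilt under 0.06 rad), centre within 25 mm of the stand's; spatula let go and flat on the table (tilt under 0.10), touching neither, blade centre over 90 mm from the stand's, handle point over 100 mm from the dock's mouth; all at rest (height (world z) of spatula below 0.008 m and angle between spatula's own z axis and vertical below 0.1 rad and contact force between the fingers and spatula below 0.05 N and horizontal distance between oatcake and stand below 0.025 m and height (world z) of oatcake between 0.027 and 0.033 m and angle between oatcake's own z axis and vertical below 0.06 rad and contact force between spatula and oatcake below 0.03 N and contact force between spatula and stand below 0.03 N and horizontal distance between spatula and stand above 0.09 m and horizontal distance between spatula_handle and dock above 0.1 m and linear speed of each of oatcake, spatula below 0.02 m/s).
It fails at once if the oatcake is pressed or dropped: a contact force on it over 10 N (contact force between oatcake and anything else above 10 N).
It fails at once if the oatcake is tipped by over 0.6 rad (angle between oatcake's own z axis and vertical above 0.6 rad).
It fails at once if the fingers or arm touch the oatcake (contact force between any of the fingers, the arm and oatcake above 0.1 N).
It fails at once if the ramekin, snack pot or pegboard toy is shifted over 20 mm or tipped (distance of any of ramekin, snack_pot, pegboard from where it was at the start of the episode above 0.02 m or angle between any of ramekin, snack_pot, pegboard's own z axis and vertical above 0.3 rad).
It also fails if it takes over 72 s, if anything falls off the work surface, if the arm or the gripper's body presses on something with over 40 N, if the wrist force passes 120 N, or if a joint passes its speed limit or range.

## Robot

A 6-joint arm with a two-finger parallel gripper is mounted at the origin on the work surface. World frame = base frame: x ahead of the robot, y to its left, z up, the work surface at z = 0. Lengths are in mm, angles in rad, forces in N, time in s.
With the tool pointing down it reaches from about 325 to 850 mm from the base axis. Payload 4.4 kg.
Tool frame: the origin (TCP) lies midway between the tips of the shut fingers; the grasp point (between the pads) lies 19 mm behind it (ctrl.tcp_to_grasp is the distance from the TCP to the grasp point, in mm); z points along the fingers, y is the line along which they close (so a half turn about z gives the same grasp; the last joint's range is limited). The gripper opens to 94 mm and grips with 3 to 60 N. Pads are 16 mm wide; open, the fingers measure 119 mm over their backs; the gripper's body (75 mm by 177 mm) begins 78 mm behind the grasp point.
Start: joints at [0.975, 0.207, 1.542, -0, 1.393, -0.15], TCP at [247.938, 518.801, 205.447] pointing down, gripper open.
Joint ranges: [-2.73, 2.73], [-0.86, 2.22], [0.23, 2.46], [-1.11, 4.25], [0.08, 2.63], [-2.82, 2.82]. Speed limits (rad/s): [2.79, 2.79, 3.14, 3.14, 3.14, 3.14].

## Interface

Orientations are given as a 3x3 rotation matrix whose columns are the frame's x, y, z axes.
In Python, from plant import ctrl gives the robot as it stands.
- The arm moves only by the tool servo_tool, never from a script. Its argument "commands" is one flat list of numbers, 6 for each row, row after row: the shift along the tool's x, y, z in units of 250 mm (1.0 is 250 mm), then the turn, a rotation vector about the tool's x, y, z in units of 45 degrees (1.0 is 45 degrees). In form: [tx, ty, tz, ax, ay, az, tx, ty, tz, ax, ay, az, ...]. A call has 1 to 5 rows; each row is the pose to reach, as a shift and turn from the pose commanded when the call began, along the tool's axes at that moment; what a row does not reach only later rows make up. A row lasts 1/10 s, in which the tool goes at most 50 mm and 8.59 degrees, less where a joint would pass 70% of its speed; a pose out of reach is approached as far as the arm can. A call with a number of a shift or a turn outside -1 to 1 is refused whole. A call with a gripper value outside its range is refused whole. "grip" is the closure, from 0 (fully open) to 1 (shut), set as the call begins (left out, the last holds). The fingers move at their own pace and stop on an object; "grip_force" is the grip in N (left out, the last holds). Time passes only in rows, so rows that repeat a pose let the fingers close. It gives the time, the measured TCP pose, the force, the opening and the grip force at its end, in the units of the state.
- ctrl.get_state(): the state, without advancing time (a new reading comes with each control period).
- ctrl.camera(name): name is "scene" or "side" or "wrist"; returns the picture (480x640x3 uint8, red, green, blue); there is no depth.
- ctrl.camera_model(name): a dict with "intrinsics" (3x3 intrinsics, pixels), "k1" (the pictures are not rectified: a ray, as slopes to the right and down, at radius r is drawn at 1 + k1 r^2 times it, then the intrinsics apply), "position" and "rotation" of the camera in the world. Camera axes: x right, y down, z forward; pixel columns grow to the right and rows downward; lengths in mm; the calibration is good to about 2 mm. A picture is of the moment at which its call begins: read the wrist's pose just before it. camera_model takes no time and is no camera call; for the wrist camera it gives the pose at the moment of the call.
- ctrl.sign_off(): hands the job in; it is judged then, once.
Trained networks look in the newest picture that a camera, given by its name, has taken for a name from the list of things; names that differ only in an ending like _2 or _b are one class to them, and where a whole thing is asked for, a point or a joint stands for the part that bears it (a point fixed in the world has none). Each returns a list of dicts, best first, with "confidence" (0 to 1); they miss things now and then, are a little off and sometimes report something else, mostly with a low value. They report only what shows in the picture. A call takes as long as a camera call. They do not tell look-alikes from the thing itself.
- ctrl.regions_of(camera, thing): "region" (480x640 bool, what is visible of it).
- ctrl.tip_of(camera, thing): "centre" ([x, y, z] in mm, in world coordinates, good to about 4 mm: a listed point, or the origin of a listed thing).
The state is a dict: "clock": time; "joints": joint angles; "dq": joint speeds; "joint_torque": joint torques, N m; "tcp_pos": TCP position; "eef_rot": TCP orientation; "wrist_force": force on the tool from outside, world axes, zero at the start; "torque": the same for the moment, N m; "gripper_width": finger opening in mm; "finger_force": force on a finger pad.
Only numpy, scipy, OpenCV 4.12 (cv2) and the standard library are available. Lean on these libraries where they do the work, as an engineer would, in place of code of your own. Each camera call takes 0.05 s, during which the arm holds its last target. There are 200 camera calls.

## Working session

There is one attempt and no reset: what is moved stays moved. The work goes in short steps, Python scripts to look and compute and a tool call to move; the robot and the scene stay as the last step left them, time stands still between calls to the robot, and variables do not carry over. Pictures are saved under pics/ and viewed, at most 10 in all, crops included, and the job is handed in when it is done.

Besides the shell and the picture viewer there is one more tool, called as a command line: name --argument value ..., lists and objects as JSON in quotes. servo_tool: Moves the arm, as the interface text tells. Shifts and turns lie within -1 to 1; 1 stands for 250 mm of shift or 45 degrees of turn. Its arguments: {"type":"object","properties":{"commands":{"type":"array","items":{"type":"number"}},"grip":{"type":"number"},"grip_force":{"type":"number"}},"required":["commands"]}

```bash
mkdir -p pics; ls
cat > h.py <<'E'
import numpy as np, cv2
from plant import ctrl
def snap(n,f=None):
    im=ctrl.camera(n)
    if f: cv2.imwrite('pics/'+f,im[:,:,::-1])
    return im
def ray(n,uv,m=None):
    m=m or ctrl.camera_model(n); K=np.array(m['intrinsics']); k=m['k1']
    d=np.linalg.solve(K,np.array([uv[0],uv[1],1.]))[:2]; s=d.copy()
    for _ in range(30): s=d/(1+k*(s@s))
    return np.array(m['position']),np.array(m['rotation'])@np.r_[s,1]
def atz(n,uv,z,m=None):
    p,r=ray(n,uv,m); return p+r*(z-p[2])/r[2]
def proj(n,P,m=None):
    m=m or ctrl.camera_model(n); q=np.array(m['rotation']).T@(np.array(P,float)-m['position'])
    s=q[:2]/q[2]; s=s*(1+m['k1']*(s@s)); return (np.array(m['intrinsics'])@np.r_[s,1])[:2]
E
python3 - <<'E'
from h import *
np.set_printoptions(precision=1,suppress=True)
for c in ['scene','side']:
    snap(c,c+'0.png')
    for t in ['spatula','spatula_neck','spatula_handle','dock','shelter','shelter_band','oatcake','stand','ramekin','snack_pot','pegboard']:
        print(c,t,[(np.array(d['centre']).round(0).tolist(),round(d['confidence'],2)) for d in ctrl.tip_of(c,t)])
print(ctrl.get_state()['eef_rot'],ctrl.tcp_to_grasp)
E
```

```text
pics
scene spatula [([597.0, 12.0, 3.0], 0.67)]
scene spatula_neck [([682.0, 6.0, 36.0], 0.56)]
scene spatula_handle [([752.0, -0.0, 42.0], 0.84), ([761.0, 165.0, 2.0], 0.64)]
scene dock [([701.0, 0.0, 1.0], 0.75), ([598.0, -516.0, 0.0], 0.6)]
scene shelter [([598.0, 284.0, 0.0], 0.61)]
scene shelter_band [([586.0, 209.0, 71.0], 0.84), ([597.0, 12.0, 5.0], 0.15)]
scene oatcake [([277.0, 204.0, -4.0], 0.61), ([594.0, 286.0, -0.0], 0.48)]
scene stand [([610.0, -211.0, -4.0], 0.59)]
scene ramekin [([759.0, 164.0, 3.0], 0.93)]
scene snack_pot [([421.0, 229.0, 2.0], 0.78)]
scene pegboard [([766.0, -233.0, 1.0], 0.98), ([759.0, 166.0, 3.0], 0.67)]
side spatula [([601.0, 12.0, 2.0], 0.62)]
side spatula_neck [([687.0, 4.0, 41.0], 0.76)]
side spatula_handle [([750.0, 3.0, 38.0], 0.61), ([607.0, -208.0, 0.0], 0.5)]
side dock [([593.0, -519.0, 4.0], 0.91), ([696.0, 3.0, -9.0], 0.81)]
side shelter []
side shelter_band [([579.0, 217.0, 72.0], 0.85)]
side oatcake [([279.0, 204.0, 1.0], 0.95), ([597.0, 285.0, 1.0], 0.67), ([697.0, 5.0, -5.0], 0.46)]
side stand [([607.0, -210.0, 2.0], 0.94)]
side ramekin [([763.0, 169.0, -2.0], 0.67)]
side snack_pot [([421.0, 235.0, 1.0], 0.93)]
side pegboard [([770.0, -238.0, 3.0], 0.65)]
[[-0.9  0.4  0. ]
 [ 0.4  0.9 -0. ]
 [-0.   0.  -1. ]] 18.8
```

View pics/scene0.png

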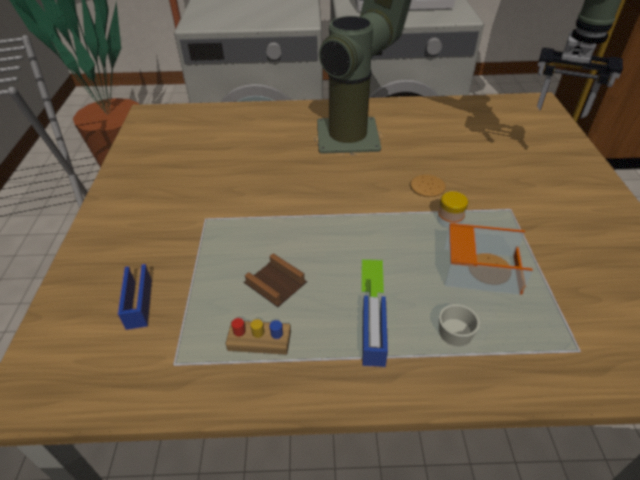

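View pics/side0.png

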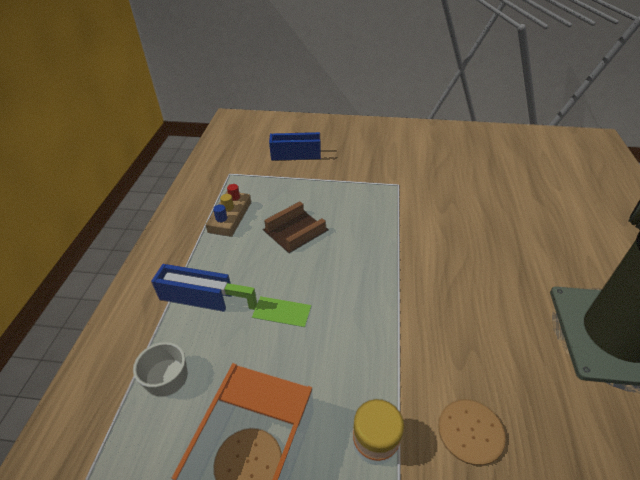

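The scene view shows the dock and lime spatula at (373,320), with the blade towards the robot. The shelter with the oatcake is at (485,260), the stand at (275,280), and decoys at (428,185) and (135,295). The side view agrees, and the oatcake to take is the one in the shelter. I'll move above the workspace for wrist views.

```bash
cat >> h.py <<'E'
from scipy.spatial.transform import Rotation as Ro
def Rd(phi):  # tool down, tool y at world angle phi (deg)
    a=np.radians(phi); c,s=np.cos(a),np.sin(a)
    return np.array([[-s,c,0],[c,s,0],[0,0,-1.]])
def plan(p,phi,s=None,R0=None,p0=None):
    st=ctrl.get_state(); R=np.array(st['eef_rot']) if R0 is None else R0
    p0=np.array(st['tcp_pos']) if p0 is None else np.array(p0)
    d=R.T@(np.array(p,float)-p0)/250; w=Ro.from_matrix(R.T@Rd(phi)).as_rotvec(degrees=True)/45
    print('from',p0.round(1),'phi',np.degrees(np.arctan2(R[1,1],R[0,1])).round(2),'cmd',np.r_[d,w].round(4).tolist())
E
python3 - <<'E'
from h import *
plan([480,270,330],86); plan([540,190,350],86)
m=ctrl.camera_model('wrist');st=ctrl.get_state()
R=np.array(st['eef_rot'])
print(R.T@(np.array(m['position'])-st['tcp_pos']),R.T@np.array(m['rotation']),m['intrinsics'])
E
```

```text
from [248.  518.8 205.4] phi 64.46 cmd [-1.2666, -0.4978, -0.4982, 0.0, 0.0001, -0.4787]
from [248.  518.8 205.4] phi 64.46 cmd [-1.6211, -0.683, -0.5782, 0.0, 0.0001, -0.4787]
[  82.26890326    0.19539572 -178.70305551] [[-1.47133632e-03 -9.60738378e-01 -2.77451986e-01]
 [ 9.99998741e-01 -1.57836368e-03  1.62406818e-04]
 [-5.93950600e-04 -2.77451398e-01  9.60739491e-01]] [[425.18688725   0.         312.19147546]
 [  0.         425.18688725 237.30802104]
 [  0.           0.           1.        ]]
```

servo_tool --commands '[-0.8,-0.35,-0.55,0,0,-0.48,-0.8,-0.35,-0.55,0,0,-0.48,-0.8,-0.35,-0.55,0,0,-0.48,-0.8,-0.35,-0.55,0,0,-0.48,-0.8,-0.35,-0.55,0,0,-0.48]' --grip 0

```text
clock: 1.7
tcp_pos: [385.7, 358.8, 338.7]
eef_rot: [[-0.998, 0.068, 0.0], [0.068, 0.998, 0.0], [-0.0, 0.0, -1.0]]
wrist_force: [1.0, 0.5, 0.0]
gripper_width: 94.0
finger_force: 0.0
```

Run:
```python
from h import *
plan([480,270,330],86); plan([520,190,350],86)
```

```text
from [385.7 358.8 338.7] phi 86.08 cmd [-0.4006, -0.3287, 0.035, 0.0004, 0.0005, 0.0018]
from [385.7 358.8 338.7] phi 86.08 cmd [-0.5821, -0.637, -0.0451, 0.0004, 0.0005, 0.0018]
```

servo_tool --commands '[-0.58,-0.6,-0.04,0,0,0,-0.58,-0.6,-0.04,0,0,0,-0.58,-0.6,-0.04,0,0,0,-0.58,-0.6,-0.04,0,0,0,-0.58,-0.6,-0.04,0,0,0]'

```text
clock: 2.2
tcp_pos: [522.1, 196.3, 347.3]
eef_rot: [[-0.997, 0.075, 0.001], [0.075, 0.997, -0.002], [-0.001, -0.002, -1.0]]
wrist_force: [0.9, 1.1, -0.8]
gripper_width: 94.0
finger_force: 0.0
```

Run:
```python
from h import *
np.set_printoptions(precision=1,suppress=True)
snap('wrist','w1.png')
for t in ['spatula','spatula_neck','spatula_handle','dock','shelter','shelter_band','oatcake','stand']:
    print(t,[(np.array(d['centre']).round(0).tolist(),round(d['confidence'],2)) for d in ctrl.tip_of('wrist',t)])
plan([680,5,150],86)
```

```text
spatula []
spatula_neck [([598.0, 286.0, 1.0], 0.47)]
spatula_handle [([750.0, -2.0, 36.0], 0.97)]
dock []
shelter []
shelter_band [([582.0, 211.0, 70.0], 0.82), ([749.0, -2.0, 37.0], 0.31)]
oatcake [([598.0, 287.0, 2.0], 0.89), ([611.0, -214.0, 1.0], 0.73)]
stand [([421.0, 236.0, 2.0], 0.72), ([612.0, -209.0, 0.0], 0.59)]
from [518.5 201.9 347.7] phi 86.19 cmd [-0.6966, -0.743, 0.7905, 0.0003, 0.0002, 0.0043]
```

View pics/w1.png

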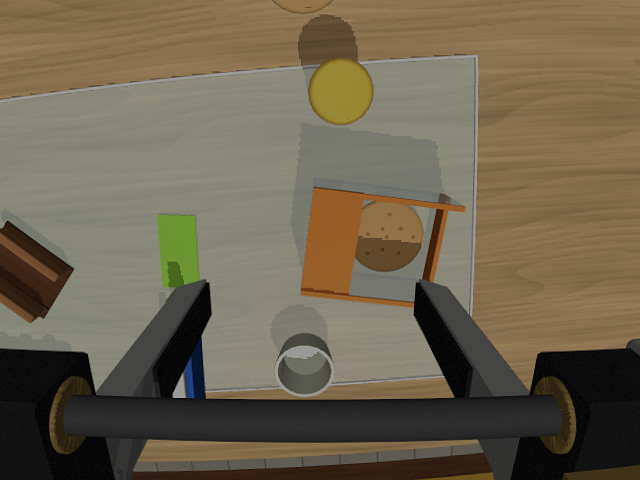

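The wrist view shows the lime blade at (178,250), the shelter's orange band at (332,240) and the oatcake at (388,235). The arm was still settling, so I'll repeat the picture at rest and fit the colour outlines.

```bash
cat > meas.py <<'E'
from h import *
np.set_printoptions(precision=1,suppress=True)
def quad(mask):
    n,l,s,c=cv2.connectedComponentsWithStats(mask.astype(np.uint8)); i=1+np.argmax(s[1:,4])
    ct=cv2.findContours((l==i).astype(np.uint8),0,1)[0]; ct=max(ct,key=cv2.contourArea)
    return cv2.minAreaRect(ct),cv2.boxPoints(cv2.minAreaRect(ct)),ct
def box(P):  # world rect from 4 corners
    P=np.array(P)[:,:2]; c=P.mean(0); e=P[1]-P[0]; f=P[2]-P[1]
    L=e if np.linalg.norm(e)>np.linalg.norm(f) else f
    return c,np.linalg.norm(e),np.linalg.norm(f),np.degrees(np.arctan2(L[1],L[0]))%180
def worldrect(n,ct,z,m=None):
    W=np.array([atz(n,p[0],z,m)[:2] for p in ct],np.float32)
    r=cv2.minAreaRect(W); return box(cv2.boxPoints(r))
E
python3 - <<'E'
from meas import *
m=ctrl.camera_model('wrist'); im=snap('wrist','w2.png')
h=cv2.cvtColor(im,cv2.COLOR_RGB2HSV); H,S,V=h[...,0],h[...,1],h[...,2]
g=(H>33)&(H<60)&(S>120)&(V>80)
r,b,ct=quad(g); print('green',r,worldrect('wrist',ct,2,m))
o=(H>5)&(H<14)&(S>190)&(V>90)
print(np.median(h[235:250,325:340].reshape(-1,3),0))
r,b,ct=quad(o); print('orange',r); 
for d in cv2.approxPolyDP(ct,4,True)[:,0]: print(d,atz('wrist',d,78,m))
# oatcake
for d in ctrl.regions_of('wrist','oatcake'):
    c=cv2.findContours(d['region'].astype(np.uint8),0,1)[0]; c=max(c,key=cv2.contourArea)
    W=np.array([atz('wrist',p[0],8,m)[:2] for p in c],np.float32); print('oat',d['confidence'],cv2.minEnclosingCircle(W))
for d in ctrl.regions_of('wrist','stand'):
    ys,xs=np.where(d['region']); print('stand',d['confidence'],xs.mean(),ys.mean(),len(xs))
for c in ['scene','side']:
    im=snap(c); h=cv2.cvtColor(im,cv2.COLOR_RGB2HSV); H,S,V=h[...,0],h[...,1],h[...,2]
    r,b,ct=quad((H>33)&(H<60)&(S>120)&(V>80)); print(c,'green',worldrect(c,ct,2))
    for d in ctrl.regions_of(c,'stand'):
        ct=cv2.findContours(d['region'].astype(np.uint8),0,1)[0]; ct=max(ct,key=cv2.contourArea)
        print(c,'stand',d['confidence'],worldrect(c,ct,30))
    for d in ctrl.regions_of(c,'shelter_band'):
        ct=cv2.findContours(d['region'].astype(np.uint8),0,1)[0]; ct=max(ct,key=cv2.contourArea)
        print(c,'band',d['confidence'],worldrect(c,ct,78))
E
```

```text
green ((173.26206970214844, 252.4552001953125), (73.16764068603516, 37.46465301513672), 86.633544921875) (array([598.3,  14.7], dtype=float32), np.float32(99.93507), np.float32(49.50855), np.float32(174.20549))
[ 15. 189. 150.]
orange ((318.5450744628906, 294.10516357421875), (45.5037956237793, 3.548330783843994), 6.519801616668701)
[296 291] [628.4 176.7  78. ]
[341 298] [640.6 227.5  78. ]
oat 0.89 ((595.668212890625, 284.0272521972656), 48.385337829589844)
oat 0.72 ((308.14251708984375, 202.16998291015625), 37.1041145324707)
stand 0.82 26.314077780304753 275.11189447350466 4397
scene green (array([606.9,  14. ], dtype=float32), np.float32(110.64201), np.float32(47.3783), np.float32(174.62099))
scene stand 0.68 (array([ 625.4, -205.2], dtype=float32), np.float32(111.05101), np.float32(120.85368), np.float32(48.411846))
scene stand 0.46 (array([692.7,   2.3], dtype=float32), np.float32(233.39554), np.float32(50.12392), np.float32(172.73557))
scene band 0.95 (array([622.1, 254.5], dtype=float32), np.float32(204.09193), np.float32(179.83293), np.float32(167.6969))
side green (array([636.8,   4.9], dtype=float32), np.float32(179.0254), np.float32(61.770466), np.float32(166.01947))
side band 0.87 (array([586.8, 267.7], dtype=float32), np.float32(139.50168), np.float32(166.15578), np.float32(78.665924))
side band 0.44 (array([670.3,  46.8], dtype=float32), np.float32(271.07477), np.float32(54.870922), np.float32(165.45815))
```

Run:
```python
from meas import *
m=ctrl.camera_model('wrist'); im=cv2.imread('pics/w2.png')
h=cv2.cvtColor(im,cv2.COLOR_BGR2HSV); H,S,V=h[...,0],h[...,1],h[...,2]
o=(H>=9)&(H<19)&(S>165)&(V>90)
mk=np.zeros_like(o); mk[150:320,270:480]=o[150:320,270:480]
mk=cv2.morphologyEx(mk.astype(np.uint8),cv2.MORPH_OPEN,np.ones((15,15)))
r,b,ct=quad(mk); print('band',r,worldrect('wrist',ct,78,m))
for d in cv2.approxPolyDP(ct,4,True)[:,0]: print(d,atz('wrist',d,78,m))
plan([679,6.5,110],84.2)
```

```text
band ((325.97955322265625, 247.32342529296875), (49.96803665161133, 107.4808578491211), 7.431407928466797) (array([581.4, 211.8], dtype=float32), np.float32(124.334045), np.float32(54.79646), np.float32(168.52405))
[308 193] [517.3 197.   78. ]
[297 297] [636.5 175.6  78. ]
[341 301] [645.1 225.7  78. ]
[355 198] [526.2 246.8  78. ]
from [519.3 200.6 347.5] phi 86.06 cmd [-0.6906, -0.7306, 0.9498, 0.0, -0.0001, 0.0413]
```

servo_tool --commands '[-0.69,-0.73,0.95,0,0,0.041,-0.69,-0.73,0.95,0,0,0.041,-0.69,-0.73,0.95,0,0,0.041,-0.69,-0.73,0.95,0,0,0.041,-0.69,-0.73,0.95,0,0,0.041]'

```text
clock: 3.6
tcp_pos: [635.6, 59.1, 174.4]
eef_rot: [[-0.995, 0.101, 0.0], [0.101, 0.995, 0.0], [-0.0, 0.0, -1.0]]
wrist_force: [0.7, 0.4, 0.5]
gripper_width: 93.8
finger_force: 0.0
```

servo_tool --commands '[0,0,0,0,0,0,0,0,0,0,0,0,0,0,0,0,0,0,0,0,0,0,0,0]'

```text
clock: 4.0
tcp_pos: [635.6, 61.5, 178.4]
eef_rot: [[-0.995, 0.099, 0.004], [0.099, 0.995, 0.0], [-0.004, 0.0, -1.0]]
wrist_force: [0.3, -0.8, 0.3]
gripper_width: 94.5
finger_force: 0.0
```

Run:
```python
from meas import *
plan([679,6.5,110],84.2)
m=ctrl.camera_model('wrist'); snap('wrist','w3.png')
for t in ['spatula_neck','dock','spatula_handle']:
    print(t,[(np.array(d['centre']).round(0).tolist(),round(d['confidence'],2)) for d in ctrl.tip_of('wrist',t)])
```

```text
from [635.6  61.5 178.4] phi 84.3 cmd [-0.1936, -0.2018, 0.2741, 0.0006, 0.0052, 0.0023]
spatula_neck [([686.0, 4.0, 41.0], 0.62)]
dock []
spatula_handle [([751.0, -3.0, 38.0], 0.65)]
```

View pics/w3.png

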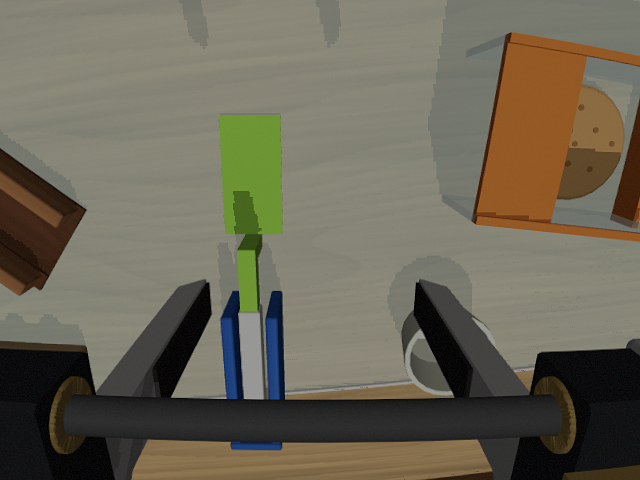

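The wrist view shows the neck from (251,236) to (250,312), the handle between the blue walls below it, and the blade at (250,173).

Run:
```python
from meas import *
for uv in [(240,312),(261,312),(240,249),(258,249)]: print(uv,atz('wrist',uv,48))
for uv in [(219,114),(281,114),(224,233),(283,233)]: print(uv,atz('wrist',uv,2))
plan([679,6.5,21],84.2)
```

```text
(240, 312) [698.3  -2.6  48. ]
(261, 312) [699.9  14.2  48. ]
(240, 249) [645.9   5.4  48. ]
(258, 249) [647.3  19.1  48. ]
(219, 114) [544.7  -4.7   2. ]
(281, 114) [550.1  45.2   2. ]
(224, 233) [644. -16.   2.]
(283, 233) [649.2  35.1   2. ]
from [635.   61.1 177.2] phi 84.28 cmd [-0.1953, -0.2, 0.6253, 0.0002, 0.003, 0.0018]
```

servo_tool --commands '[-0.195,-0.2,0.3,0,0.003,0.002,-0.195,-0.2,0.3,0,0.003,0.002,-0.195,-0.2,0.3,0,0.003,0.002,-0.195,-0.2,0.45,0,0.003,0.002,-0.195,-0.2,0.55,0,0.003,0.002]'

```text
clock: 4.7
tcp_pos: [678.3, 6.1, 38.0]
eef_rot: [[-0.995, 0.102, -0.002], [0.102, 0.995, 0.001], [0.002, 0.0, -1.0]]
wrist_force: [-1.0, -0.1, -0.9]
gripper_width: 94.1
finger_force: 0.0
```

Run:
```python
from meas import *
plan([679,6.5,21],84.2)
```

```text
from [678.3   6.1  38. ] phi 84.12 cmd [-0.0029, 0.0019, 0.0679, 0.0005, -0.0023, -0.0018]
```

servo_tool --commands '[-0.003,0.002,0.06,0,0,0,-0.003,0.002,0.06,0,0,0,-0.003,0.002,0.06,0,0,0]'

```text
clock: 5.0
tcp_pos: [679.8, 6.5, 24.7]
eef_rot: [[-0.995, 0.102, -0.0], [0.102, 0.995, 0.0], [0.0, 0.0, -1.0]]
wrist_force: [0.6, -0.2, -0.2]
gripper_width: 93.7
finger_force: 0.0
```

servo_tool --commands '[0,0,0,0,0,0,0,0,0,0,0,0,0,0,0,0,0,0,0,0,0,0,0,0,0,0,0,0,0,0]' --grip 1 --grip_force 25

```text
clock: 5.5
tcp_pos: [679.1, 6.0, 23.5]
eef_rot: [[-0.995, 0.102, -0.002], [0.102, 0.995, 0.0], [0.002, 0.0, -1.0]]
wrist_force: [-0.0, 0.2, -0.1]
gripper_width: 57.5
finger_force: 0.0
```

servo_tool --commands '[0,0,0,0,0,0,0,0,-0.03,0,0,0,0,0,-0.06,0,0,0,0,0,-0.09,0,0,0,0,0,-0.12,0,0,0]'

```text
clock: 6.0
tcp_pos: [679.5, 6.0, 54.4]
eef_rot: [[-0.995, 0.102, -0.001], [0.102, 0.995, 0.0], [0.001, -0.0, -1.0]]
wrist_force: [-0.2, -1.2, -0.5]
gripper_width: 17.6
finger_force: 0.0
```

The fingers close slower than I assumed, and the lift began before contact. I'll reopen, descend and close fully.

servo_tool --commands '[0,0,0,0,0,0,0,0,0,0,0,0,0,0,0,0,0,0,0,0,0,0,0,0,0,0,0,0,0,0]' --grip 0.5

```text
clock: 6.5
tcp_pos: [678.7, 6.1, 52.7]
eef_rot: [[-0.995, 0.102, -0.003], [0.102, 0.995, 0.0], [0.003, -0.0, -1.0]]
wrist_force: [-0.7, 0.9, 0.8]
gripper_width: 46.7
finger_force: 0.0
```

servo_tool --commands '[0,0,0.06,0,0,0,0,0,0.12,0,0,0,0,0,0.125,0,0,0,0,0,0.125,0,0,0,0,0,0.125,0,0,0]'

```text
clock: 7.0
tcp_pos: [679.0, 6.1, 21.8]
eef_rot: [[-0.995, 0.102, -0.002], [0.102, 0.995, 0.0], [0.002, -0.0, -1.0]]
wrist_force: [-0.1, 0.0, 0.4]
gripper_width: 46.9
finger_force: 0.0
```

servo_tool --commands '[0,0,0,0,0,0,0,0,0,0,0,0,0,0,0,0,0,0,0,0,0,0,0,0,0,0,0,0,0,0]' --grip 1

```text
clock: 7.5
tcp_pos: [679.1, 6.0, 22.2]
eef_rot: [[-0.995, 0.102, -0.002], [0.102, 0.995, 0.0], [0.002, -0.0, -1.0]]
wrist_force: [-0.2, 0.2, 0.4]
gripper_width: 13.6
finger_force: 25.0
```

servo_tool --commands '[0,0,0,0,0,0,0,0,0,0,0,0,0,0,0,0,0,0,0,0,0,0,0,0]'

```text
clock: 7.9
tcp_pos: [679.1, 6.0, 22.2]
eef_rot: [[-0.995, 0.102, -0.002], [0.102, 0.995, 0.0], [0.002, -0.0, -1.0]]
wrist_force: [0.8, 0.2, 1.9]
gripper_width: 13.7
finger_force: 25.0
```

servo_tool --commands '[0,0,-0.04,0,0,0,0,0,-0.1,0,0,0,0,0,-0.2,0,0,0,0,0,-0.3,0,0,0,0,0,-0.4,0,0,0]'

```text
clock: 8.4
tcp_pos: [679.4, 6.1, 124.2]
eef_rot: [[-0.995, 0.102, -0.001], [0.102, 0.995, 0.0], [0.001, 0.0, -1.0]]
wrist_force: [1.2, -0.4, -0.7]
gripper_width: 13.7
finger_force: 25.0
```

Run:
```python
from h import *
# place pose: spatula yaw 80, blade origin at B
yaw=np.radians(80); ux=np.array([np.cos(yaw),np.sin(yaw)])
B=np.array([575,100.]); print('neck',B-81*ux,'handle',B-155*ux)
n=B-81*ux
plan([*n,122],-10); plan([*n,24],-10)
print(ctrl.get_state()['gripper_width'])
```

```text
neck [560.93449761  20.23057201] handle [548.08453246 -52.64520172]
from [679.4   6.1 124.2] phi 84.13 cmd [0.4773, 0.0078, 0.0094, -0.0013, -0.0012, 2.0917]
from [679.4   6.1 124.2] phi 84.13 cmd [0.4768, 0.0078, 0.4014, -0.0013, -0.0012, 2.0917]
13.697751747051539
```

servo_tool --commands '[0.1,0,0,0,0,0.18,0.2,0,0,0,0,0.36,0.3,0,0,0,0,0.54,0.4,0,0,0,0,0.72,0.477,0.008,0,0,0,0.9]'

```text
clock: 8.9
tcp_pos: [559.7, 20.3, 123.5]
eef_rot: [[-0.686, 0.728, -0.001], [0.728, 0.686, 0.0], [0.001, -0.001, -1.0]]
wrist_force: [-0.4, 0.3, -1.1]
gripper_width: 14.0
finger_force: 25.0
```

servo_tool --commands '[0,0,0,0,0,0.18,0,0,0,0,0,0.36,0,0,0,0,0,0.54,0,0,0,0,0,0.72,0,0,0,0,0,0.9]'

```text
clock: 9.4
tcp_pos: [561.3, 20.2, 123.7]
eef_rot: [[-0.049, 0.999, -0.0], [0.999, 0.049, 0.0], [0.0, -0.0, -1.0]]
wrist_force: [-0.4, 0.2, -0.8]
gripper_width: 14.1
finger_force: 25.0
```

servo_tool --commands '[0,0,0,0,0,0.15,0,0,0,0,0,0.29,0,0,0,0,0,0.29]'

```text
clock: 9.7
tcp_pos: [561.3, 20.2, 123.6]
eef_rot: [[0.172, 0.985, -0.0], [0.985, -0.172, 0.0], [-0.0, -0.0, -1.0]]
wrist_force: [-0.1, -0.6, -0.6]
gripper_width: 13.6
finger_force: 25.0
```

Run:
```python
from h import *
plan([561,20,24],-10); snap('side','s2.png')
print(ctrl.get_state()['gripper_width'],ctrl.get_state()['joints'])
```

```text
from [561.3  20.2 123.6] phi -9.91 cmd [-0.0011, -0.0009, 0.3982, -0.0006, 0.0, 0.0019]
14.094075842231767 [-1.18057824e-01  2.59381691e-01  1.65580452e+00  3.86628975e-05
  1.22707197e+00  5.29691732e-02]
```

View pics/s2.png

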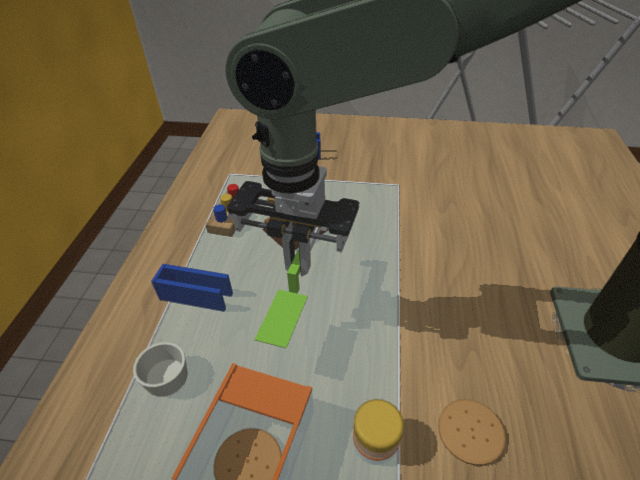

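The side view shows the spatula held level by its neck, out of the dock, at (290,300), with the dock empty. I'll lower it and let go.

servo_tool --commands '[0,0,0.1,0,0,0,0,0,0.2,0,0,0,0,0,0.3,0,0,0,0,0,0.36,0,0,0,0,0,0.38,0,0,0]'

```text
clock: 10.25
tcp_pos: [559.2, 20.4, 25.7]
eef_rot: [[0.171, 0.985, -0.005], [0.985, -0.171, 0.001], [-0.0, -0.005, -1.0]]
wrist_force: [-0.3, 0.1, -1.0]
gripper_width: 13.9
finger_force: 25.0
```

servo_tool --commands '[0,0,0.008,0,0,0,0,0,0.016,0,0,0,0,0,0.024,0,0,0,0,0,0.026,0,0,0]'

```text
clock: 10.65
tcp_pos: [561.7, 20.1, 22.1]
eef_rot: [[0.172, 0.985, -0.0], [0.985, -0.172, -0.0], [-0.0, -0.0, -1.0]]
wrist_force: [-1.8, 0.2, 5.7]
gripper_width: 13.8
finger_force: 25.0
```

servo_tool --commands '[0,0,0,0,0,0,0,0,0,0,0,0,0,0,0,0,0,0,0,0,0,0,0,0,0,0,0,0,0,0]' --grip 0.4

```text
clock: 11.15
tcp_pos: [560.5, 20.3, 20.6]
eef_rot: [[0.172, 0.985, -0.003], [0.985, -0.172, 0.0], [-0.0, -0.003, -1.0]]
wrist_force: [-0.2, -0.4, -0.8]
gripper_width: 50.7
finger_force: 0.0
```

servo_tool --commands '[0,0,-0.1,0,0,0,0,0,-0.3,0,0,0,0,0,-0.5,0,0,0,-0.1,0,-0.7,0,0,0,-0.2,0,-0.8,0,0,0]' --grip 0

```text
clock: 11.65
tcp_pos: [553.8, -28.9, 224.9]
eef_rot: [[0.17, 0.985, 0.003], [0.985, -0.17, -0.001], [-0.0, 0.003, -1.0]]
wrist_force: [1.1, 0.7, 0.3]
gripper_width: 90.2
finger_force: 0.0
```

servo_tool --commands '[-0.2,0,0,0,0,0,-0.4,0,0,0,0,0,-0.4,0,0,0,0,0,-0.4,0,0,0,0,0]'

```text
clock: 12.05
tcp_pos: [534.8, -128.4, 220.6]
eef_rot: [[0.175, 0.985, -0.003], [0.985, -0.175, 0.001], [0.001, -0.003, -1.0]]
wrist_force: [0.2, -0.5, -1.8]
gripper_width: 94.0
finger_force: 0.0
```

Run:
```python
from meas import *
m=ctrl.camera_model('wrist'); im=snap('wrist','w4.png'); print(ctrl.get_state()['tcp_pos'],ctrl.get_state()['wrist_force'])
h=cv2.cvtColor(im,cv2.COLOR_RGB2HSV); H,S,V=h[...,0],h[...,1],h[...,2]
r,b,ct=quad((H>33)&(H<60)&(S>120)&(V>80)); print('green',r,worldrect('wrist',ct,2,m))
for t in ['spatula','spatula_handle','stand']:
    print(t,[(np.array(d['centre']).round(0).tolist(),round(d['confidence'],2)) for d in ctrl.tip_of('wrist',t)])
```

```text
[ 534.9 -127.3  220.4] [0.6 0.3 0.1]
green ((313.5, 26.5), (53.0, 17.0), 90.0) (array([562. ,  27.1], dtype=float32), np.float32(14.939858), np.float32(44.12486), np.float32(79.81577))
spatula []
spatula_handle [([547.0, -55.0, 35.0], 0.69)]
stand [([610.0, -210.0, 3.0], 0.71), ([566.0, 16.0, 42.0], 0.23)]
```

View pics/w4.png

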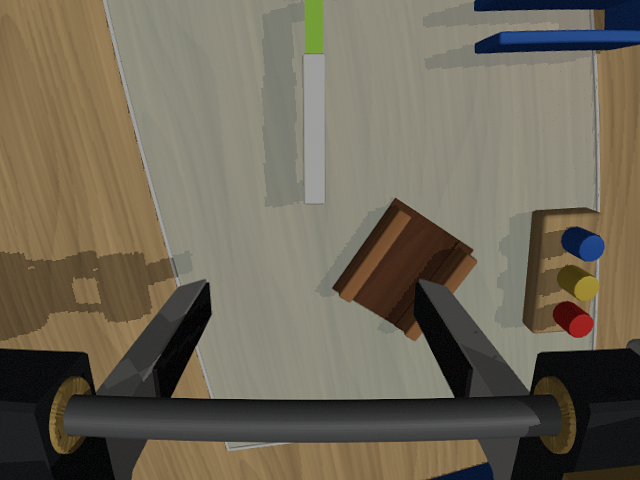

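The white handle lies at (315,54–203). The stand is at (405,270) with rails slanted, and the pegboard is at (565,270). Next I'll fit the rail tops and the handle outline.

Run:
```python
from meas import *
m=ctrl.camera_model('wrist'); im=cv2.imread('pics/w4.png')
for uv in [(304,54),(325,54),(304,203),(325,203)]: print('handle',uv,atz('wrist',uv,49,m))
h=cv2.cvtColor(im,cv2.COLOR_BGR2HSV)
for uv in [(372,250),(453,287),(400,270),(380,262),(460,297)]: print(uv,h[uv[1],uv[0]],im[uv[1],uv[0]])
cv2.imwrite('pics/c4.png',cv2.resize(im[190:350,320:490],None,fx=4,fy=4,interpolation=cv2.INTER_NEAREST)[:600])
```

```text
handle (304, 54) [549.4   2.   49. ]
handle (325, 54) [565.4  -0.8  49. ]
handle (304, 203) [ 528.6 -114.1   49. ]
handle (325, 203) [ 546.  -117.1   49. ]
(372, 250) [ 14 148 102] [ 43  70 102]
(453, 287) [ 13 144 119] [ 52  82 119]
(400, 270) [ 10 159  64] [24 37 64]
(380, 262) [ 11 172  52] [17 30 52]
(460, 297) [ 32  29 139] [123 139 138]
```

View pics/c4.png

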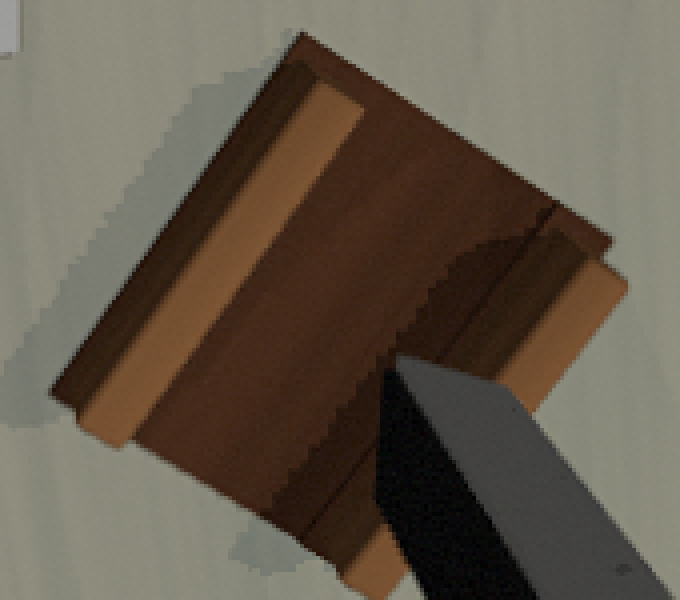

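The crop shows the two lighter rail tops, with corners at about (318,80)–(125,447) and (590,258)–(388,598), and a dark thin base plate between them.

Run:
```python
from meas import *
m=ctrl.camera_model('wrist')
A=[(318,80),(364,107),(125,447),(78,420)];Bc=[(590,258),(628,286),(388,598),(345,577)]
W=[[atz('wrist',(u/4+320-.4,v/4+190-.4),30,m)[:2] for u,v in q] for q in (A,Bc)]; W=np.array(W); print(W)
for q in W:
    e=(q[3]-q[0]+q[2]-q[1]); print('c',q.mean(0),'ang',np.degrees(np.arctan2(e[1],e[0])),np.linalg.norm(e)/2,np.linalg.norm(q[1]-q[0]))
print('centre',W.mean((0,1)), np.linalg.norm(W[0].mean(0)-W[1].mean(0)),W[1].mean(0)-W[0].mean(0))
# handle
yaw=np.arctan2(2-1.2/1 +114.1+1.5-0.2, 557.4-537.3); print('yaw handle',np.degrees(np.arctan2(.6+115.6,557.4-537.3)))
plan([547.7,-55,120],-10)
```

```text
[[[ 609.9 -138.1]
  [ 619.4 -146. ]
  [ 554.5 -218.6]
  [ 544.6 -209.8]]

 [[ 667.7 -190.6]
  [ 676.2 -199.1]
  [ 612.4 -270.1]
  [ 602.5 -262.4]]]
c [ 582.1 -178.1] ang -132.07516241367273 97.17188560274164 12.347908967313224
c [ 639.7 -230.5] ang -132.10065387900906 96.23638583181639 11.99178225331957
centre [ 610.9 -204.3] 77.89118385668951 [ 57.6 -52.4]
yaw handle 80.18622335455775
from [ 535.2 -126.1  220.5] phi -9.81 cmd [0.2884, 0.0019, 0.4019, -0.0037, -0.0004, 0.0042]
```

```bash
cat > rails.py <<'E'
from meas import *
def rails(n,show=True):
    m=ctrl.camera_model(n); im=snap(n); h=cv2.cvtColor(im,cv2.COLOR_RGB2HSV).astype(int)
    ok=(h[...,0]>=9)&(h[...,0]<=18)&(h[...,1]>110)&(h[...,2]>82)
    P=[proj(n,[611+a,-207+b,30],m) for a in(-80,80) for b in(-80,80)]; P=np.array(P)
    lo=np.maximum(P.min(0).astype(int),0); hi=P.max(0).astype(int)
    mk=np.zeros(ok.shape,np.uint8); mk[lo[1]:hi[1],lo[0]:hi[0]]=ok[lo[1]:hi[1],lo[0]:hi[0]]
    mk=cv2.morphologyEx(mk,cv2.MORPH_OPEN,np.ones((3,3)))
    N,l,s,c=cv2.connectedComponentsWithStats(mk); out=[]
    for i in range(1,N):
        if s[i,4]<60: continue
        ct=max(cv2.findContours((l==i).astype(np.uint8),0,1)[0],key=cv2.contourArea)
        out.append(worldrect(n,ct,30,m)); print(n,s[i,4],out[-1])
    return out
if __name__=='__main__':
    for n in ['wrist','scene','side']: rails(n)
    for n in ['wrist','scene','side']: print(n,[(np.array(d['centre']),round(d['confidence'],2)) for d in ctrl.tip_of(n,'stand')])
    plan([547.7,-55,120],-9.8)
E
python3 rails.py
```

```text
wrist 1422 (array([ 581.3, -181.2], dtype=float32), np.float32(13.173653), np.float32(98.424545), np.float32(47.121628))
wrist 433 (array([ 659.9, -210.4], dtype=float32), np.float32(12.30241), np.float32(35.31421), np.float32(47.15552))
wrist 194 (array([ 611.2, -262.8], dtype=float32), np.float32(12.371025), np.float32(19.606705), np.float32(48.833874))
scene 196 (array([ 587.7, -182.7], dtype=float32), np.float32(15.104707), np.float32(99.11667), np.float32(47.439743))
scene 259 (array([ 643.4, -233.7], dtype=float32), np.float32(17.798267), np.float32(97.7482), np.float32(47.324192))
side 156 (array([ 639.8, -232.9], dtype=float32), np.float32(12.520261), np.float32(97.71907), np.float32(47.197628))
side 208 (array([ 583.9, -180.8], dtype=float32), np.float32(14.87071), np.float32(96.83777), np.float32(47.27657))
wrist [(array([ 609.5, -209.1,    5.5]), 0.82)]
scene [(array([ 606.9, -209.9,   -1.8]), 0.97)]
side [(array([ 609.5, -209.4,    4.6]), 0.69)]
from [ 535.3 -126.9  220.7] phi -9.86 cmd [0.2918, 0.0007, 0.4028, -0.0031, 0.0002, -0.0014]
```

servo_tool --commands '[0.15,0,0.2,0,0,0,0.302,0,0.4,0,0,0,0.302,0,0.4,0,0,0,0.302,0,0.4,0,0,0,0.302,0,0.4,0,0,0]'

```text
clock: 13.05
tcp_pos: [548.2, -53.3, 121.1]
eef_rot: [[0.171, 0.985, -0.002], [0.985, -0.171, -0.0], [-0.001, -0.002, -1.0]]
wrist_force: [0.2, -0.8, 0.7]
gripper_width: 94.2
finger_force: 0.0
```

Run:
```python
from h import *
plan([548.2,-52,21],-9.8)
```

```text
from [548.2 -53.3 121.1] phi -9.87 cmd [0.0052, -0.0, 0.4004, -0.0028, 0.0009, -0.0015]
```

servo_tool --commands '[0.005,0,0.15,0,0,0,0.005,0,0.3,0,0,0,0.005,0,0.38,0,0,0,0.005,0,0.398,0,0,0,0.005,0,0.398,0,0,0]'

```text
clock: 13.55
tcp_pos: [549.1, -53.1, 22.5]
eef_rot: [[0.174, 0.985, -0.0], [0.985, -0.174, -0.0], [-0.001, -0.0, -1.0]]
wrist_force: [0.3, -0.5, 0.5]
gripper_width: 94.1
finger_force: 0.0
```

servo_tool --commands '[0,0,0,0,0,0,0,0,0,0,0,0,0,0,0,0,0,0,0,0,0,0,0,0,0,0,0,0,0,0]' --grip 1 --grip_force 40

```text
clock: 14.05
tcp_pos: [548.1, -51.9, 21.6]
eef_rot: [[0.172, 0.985, -0.002], [0.985, -0.172, 0.0], [-0.0, -0.002, -1.0]]
wrist_force: [0.8, -0.3, -0.2]
gripper_width: 57.4
finger_force: 0.0
```

servo_tool --commands '[0,0,0,0,0,0,0,0,0,0,0,0,0,0,0,0,0,0,0,0,0,0,0,0,0,0,0,0,0,0]'

```text
clock: 14.55
tcp_pos: [548.0, -51.9, 21.2]
eef_rot: [[0.172, 0.985, -0.002], [0.985, -0.172, 0.0], [-0.0, -0.002, -1.0]]
wrist_force: [-0.1, 0.4, -1.6]
gripper_width: 17.5
finger_force: 39.9
```

servo_tool --commands '[0,0,0,0,0,0,0,0,0,0,0,0,0,0,0,0,0,0]'

```text
clock: 14.85
tcp_pos: [547.7, -51.9, 21.1]
eef_rot: [[0.172, 0.985, -0.003], [0.985, -0.172, 0.0], [-0.0, -0.003, -1.0]]
wrist_force: [-0.7, -0.1, -1.0]
gripper_width: 17.7
finger_force: 40.0
```

Run:
```python
from meas import *
plan([548.2,-52,21],-9.8)
m=ctrl.camera_model('wrist'); im=snap('wrist','w5.png')
h=cv2.cvtColor(im,cv2.COLOR_RGB2HSV); H,S,V=h[...,0],h[...,1],h[...,2]
g=(H>33)&(H<60)&(S>120)&(V>60)
P=[proj('wrist',[x,y,2],m) for x,y in [(575,100),(566,51),(584,149)]]; print(P)
r,b,ct=quad(g); print('green',r)
for d in cv2.approxPolyDP(ct,4,True)[:,0]: print(d,atz('wrist',d,2,m))
```

```text
from [547.7 -51.9  21.1] phi -9.92 cmd [-0.0003, 0.0019, 0.0004, -0.0034, 0.0002, -0.0028]
[array([316.4, -58.7]), array([315.4,  62.4]), array([ 317.3, -177.8])]
green ((313.5, 100.0), (200.0, 115.0), 90.0)
[256   0] [545.4  81.2   2. ]
[257  64] [540.6  54.9   2. ]
[292  68] [555.4  50.5   2. ]
[293 199] [545.   -7.4   2. ]
[330 200] [562.2 -10.9   2. ]
[331  68] [572.4  47.5   2. ]
[369  64] [589.1  46.4   2. ]
[371   0] [594.   72.6   2. ]
```

Run:
```python
from meas import *
m=dict(ctrl.camera_model('wrist'));st=ctrl.get_state();R=np.array(st['eef_rot'])
t=R.T@(np.array(m['position'])-st['tcp_pos']);Q=R.T@np.array(m['rotation'])
R3=Rd(84.28); m['position']=np.array([635.2,61.3,177.6])+R3@t; m['rotation']=R3@Q
im=cv2.imread('pics/w3.png'); h=cv2.cvtColor(im,cv2.COLOR_BGR2HSV); H,S,V=[h[...,i] for i in range(3)]
mk=((H>=9)&(H<19)&(S>165)&(V>90)).astype(np.uint8); mk[:,:460]=0; mk[240:]=0
mk=cv2.morphologyEx(mk,cv2.MORPH_OPEN,np.ones((25,25))); r,b,ct=quad(mk); print('band',worldrect('wrist',ct,78,m))
for d in cv2.approxPolyDP(ct,4,True)[:,0]: print(d,atz('wrist',d,78,m))
for c in ['scene','side','wrist']:
    if c!='wrist': snap(c)
    else: continue
    for t in ['oatcake','shelter_band','shelter']:
        print(c,t,[(np.array(d['centre']),round(d['confidence'],2)) for d in ctrl.tip_of(c,t)])
```

```text
band (array([579.8, 210.4], dtype=float32), np.float32(124.51378), np.float32(55.41048), np.float32(168.6478))
[511  36] [516.  197.2  78. ]
[482 180] [605.6 177.   78. ]
[481 215] [629.7 176.3  78. ]
[524 219] [635.5 207.   78. ]
[525 229] [642.8 208.   78. ]
[549 229] [644.5 225.7  78. ]
[582  79] [545.  245.5  78. ]
[583  45] [523.7 245.9  78. ]
[558  45] [523.  228.5  78. ]
[557  51] [526.7 227.8  78. ]
[553  39] [519.2 225.1  78. ]
scene oatcake [(array([278.3, 202.8,  -2.7]), 0.73), (array([589.8, 283.8,   1.8]), 0.58)]
scene shelter_band [(array([586.2, 209.2,  74. ]), 0.76)]
scene shelter [(array([546.3, -56.5,  40.6]), 0.65), (array([597.3, 281.9,   0. ]), 0.56), (array([ 769.6, -234.5,   -2.1]), 0.18)]
side oatcake [(array([280.6, 203.3,   1.7]), 0.93), (array([597.4, 283.9,   0.6]), 0.82)]
side shelter_band [(array([579.5, 210.8,  73.2]), 0.82)]
side shelter [(array([ 766.7, -234.3,    5.1]), 0.5)]
```

Run:
```python
from h import *
plan([537.2,-23.3,31],-10.5)
```

```text
from [547.8 -51.9  21.2] phi -9.93 cmd [0.1052, -0.0617, -0.0391, -0.0032, 0.0002, 0.0127]
```

servo_tool --commands '[0,0,-0.02,0,0,0,0,0,-0.04,0,0,0,0.035,-0.02,-0.04,0,0,0.004,0.07,-0.04,-0.04,0,0,0.008,0.105,-0.062,-0.04,0,0,0.0127]'

```text
clock: 15.8
tcp_pos: [536.6, -22.3, 31.2]
eef_rot: [[0.182, 0.983, -0.003], [0.983, -0.182, 0.0], [-0.0, -0.003, -1.0]]
wrist_force: [0.2, -0.3, -2.2]
gripper_width: 17.8
finger_force: 40.0
```

servo_tool --commands '[0,0,0,0,0,0,0,0,0.02,0,0,0,0,0,0.034,0,0,0,0,0,0.038,0,0,0,0,0,0.038,0,0,0]'

```text
clock: 16.3
tcp_pos: [537.0, -23.6, 21.4]
eef_rot: [[0.183, 0.983, -0.003], [0.983, -0.183, 0.0], [-0.0, -0.003, -1.0]]
wrist_force: [0.4, 0.2, -1.9]
gripper_width: 17.6
finger_force: 40.0
```

Run:
```python
from meas import *
st=ctrl.get_state();print(st['wrist_force'],st['gripper_width'],st['eef_rot'])
plan([567.2,138.9,21],-10.5)
m=ctrl.camera_model('wrist'); im=snap('wrist'); h=cv2.cvtColor(im,cv2.COLOR_RGB2HSV); H,S,V=[h[...,i] for i in range(3)]
r,b,ct=quad((H>33)&(H<60)&(S>120)&(V>60))
for d in cv2.approxPolyDP(ct,4,True)[:,0]: print(d,atz('wrist',d,2,m))
for c in ['side','scene']:
    im=snap(c); h=cv2.cvtColor(im,cv2.COLOR_RGB2HSV); H,S,V=[h[...,i] for i in range(3)]
    mk=((H>33)&(H<60)&(S>120)&(V>60)).astype(np.uint8);mk=cv2.morphologyEx(mk,cv2.MORPH_OPEN,np.ones((9,9)))
    r,b,ct=quad(mk); print(c,worldrect(c,ct,2))
```

```text
[ 0.4  0.2 -1.9] 17.642989181640477 [[ 0.2  1.  -0. ]
 [ 1.  -0.2  0. ]
 [-0.  -0.  -1. ]]
from [537.  -23.6  21.4] phi -10.52 cmd [0.661, 0.0002, 0.0013, -0.0039, 0.0003, -0.0005]
[256   0] [535.9 109.5   2. ]
[257  64] [530.8  83.3   2. ]
[292  65] [545.9  80.    2. ]
[293 199] [534.7  20.9   2. ]
[330 200] [551.8  17.2   2. ]
[332  65] [563.3  76.7   2. ]
[369  64] [579.4  74.2   2. ]
[371   0] [584.5 100.4   2. ]
side (array([563.4, 112. ], dtype=float32), np.float32(49.516685), np.float32(74.531296), np.float32(79.56439))
scene (array([565.6, 124.4], dtype=float32), np.float32(49.43002), np.float32(101.09568), np.float32(79.38719))
```

servo_tool --commands '[0.04,0,0.002,0,0,0,0.08,0,0.003,0,0,0,0.12,0,0.003,0,0,0,0.16,0,0.003,0,0,0,0.2,0,0.003,0,0,0]'

```text
clock: 16.95
tcp_pos: [546.5, 26.9, 21.1]
eef_rot: [[0.182, 0.983, -0.002], [0.983, -0.182, 0.0], [-0.0, -0.002, -1.0]]
wrist_force: [0.7, 0.5, -0.1]
gripper_width: 17.8
finger_force: 40.0
```

servo_tool --commands '[0.02,0,0,0,0,0,0.04,0,0,0,0,0,0.06,0,0,0,0,0,0.08,0,0,0,0,0,0.1,0,0,0,0,0]'

```text
clock: 17.45
tcp_pos: [551.0, 50.5, 21.1]
eef_rot: [[0.182, 0.983, -0.002], [0.983, -0.182, -0.0], [-0.0, -0.002, -1.0]]
wrist_force: [0.5, -1.7, 0.9]
gripper_width: 17.9
finger_force: 40.0
```

Run:
```python
from h import *
st=ctrl.get_state();print(st['wrist_force'],st['gripper_width'])
plan([567.2,138.9,21],-10.5); snap('side','s3.png'); 
im=cv2.imread('pics/s3.png'); cv2.imwrite('pics/s3c.png',cv2.resize(im[300:480,150:430],None,fx=2.8,fy=2.8))
```

```text
[ 0.50081353 -1.68986959  0.85463282] 17.926952977383074
from [551.   50.5  21.1] phi -10.52 cmd [0.3596, -0.0008, 0.0003, -0.0028, 0.0005, -0.0003]
```

View pics/s3c.png

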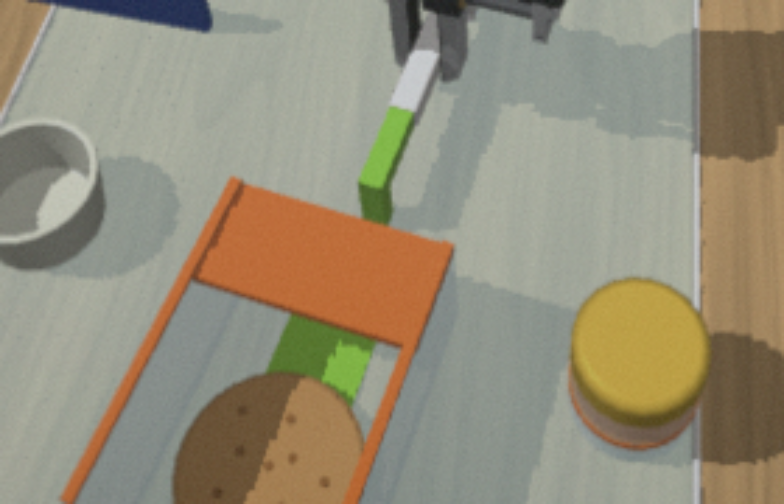

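The blade passes under the band, roughly centred, and its tip is just under the oatcake's edge at (310,375) in the crop. I'll continue slowly.

servo_tool --commands '[0.016,0,0,0,0,0,0.032,0,0,0,0,0,0.048,0,0,0,0,0,0.064,0,0,0,0,0,0.08,0,0,0,0,0]'

```text
clock: 18.0
tcp_pos: [554.6, 70.3, 21.1]
eef_rot: [[0.182, 0.983, -0.002], [0.983, -0.182, 0.0], [-0.0, -0.002, -1.0]]
wrist_force: [-0.5, -2.3, 0.5]
gripper_width: 17.5
finger_force: 40.0
```

servo_tool --commands '[0.016,0,0,0,0,0,0.032,0,0,0,0,0,0.048,0,0,0,0,0,0.064,0,0,0,0,0,0.08,0,0,0,0,0]'

```text
clock: 18.5
tcp_pos: [558.2, 90.0, 21.1]
eef_rot: [[0.182, 0.983, -0.002], [0.983, -0.182, 0.0], [-0.0, -0.002, -1.0]]
wrist_force: [-0.6, -1.5, 2.2]
gripper_width: 17.8
finger_force: 40.0
```

servo_tool --commands '[0.016,0,0,0,0,0,0.032,0,0,0,0,0,0.048,0,0,0,0,0,0.064,0,0,0,0,0,0.08,0,0,0,0,0]'

```text
clock: 19.0
tcp_pos: [561.9, 109.6, 21.1]
eef_rot: [[0.182, 0.983, -0.002], [0.983, -0.182, -0.0], [-0.0, -0.002, -1.0]]
wrist_force: [-0.6, -2.7, 2.9]
gripper_width: 17.5
finger_force: 40.0
```

servo_tool --commands '[0.016,0,0,0,0,0,0.032,0,0,0,0,0,0.048,0,0,0,0,0,0.064,0,0,0,0,0,0.08,0,0,0,0,0]'

```text
clock: 19.5
tcp_pos: [565.5, 129.4, 21.1]
eef_rot: [[0.182, 0.983, -0.002], [0.983, -0.182, 0.0], [-0.0, -0.002, -1.0]]
wrist_force: [-0.8, -3.2, 3.8]
gripper_width: 17.9
finger_force: 40.0
```

Run:
```python
from h import *
plan([567.2,138.9,21],-10.5); snap('side','s4.png'); 
for c in ['side','scene']:
    if c=='scene': snap(c)
    print(c,[(np.array(d['centre']).round(1),round(d['confidence'],2)) for d in ctrl.tip_of(c,'oatcake')])
im=cv2.imread('pics/s4.png'); cv2.imwrite('pics/s4c.png',cv2.resize(im[300:480,150:430],None,fx=2.8,fy=2.8))
```

```text
from [565.5 129.4  21.1] phi -10.5 cmd [0.0387, -0.0004, 0.0003, -0.0028, 0.0003, 0.0001]
side [(array([276.1, 202.4,  -1.6]), 0.91), (array([596.1, 297.8,   3. ]), 0.67)]
scene [(array([595.8, 296.7,   2.3]), 0.75), (array([279.9, 205.7,  -2.9]), 0.52)]
```

View pics/s4c.png

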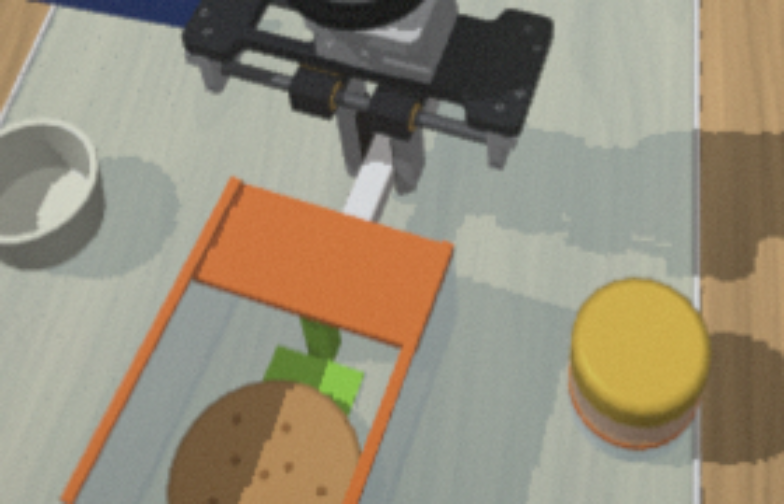

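The oatcake is now against the back wall and mostly on the blade, with the riser at (320,340) still behind it. About 11 mm is left.

servo_tool --commands '[0.008,0,0,0,0,0,0.016,0,0,0,0,0,0.024,0,0,0,0,0,0.032,0,0,0,0,0,0.036,0,0,0,0,0]'

```text
clock: 20.2
tcp_pos: [567.1, 137.9, 21.0]
eef_rot: [[0.182, 0.983, -0.002], [0.983, -0.182, -0.0], [-0.0, -0.002, -1.0]]
wrist_force: [-0.2, -1.9, 4.4]
gripper_width: 17.5
finger_force: 40.0
```

servo_tool --commands '[0.003,0,0,0,0,0,0.006,0,0,0,0,0,0.009,0,0,0,0,0,0.009,0,0,0,0,0]'

```text
clock: 20.6
tcp_pos: [567.6, 140.2, 21.1]
eef_rot: [[0.182, 0.983, -0.002], [0.983, -0.182, 0.0], [-0.0, -0.002, -1.0]]
wrist_force: [-0.8, -3.4, 4.2]
gripper_width: 17.5
finger_force: 40.0
```

Run:
```python
from h import *
plan([567.2,138.9,21],-10.5)
for c in ['side','scene']:
    snap(c)
    print(c,[(np.array(d['centre']).round(1),round(d['confidence'],2)) for d in ctrl.tip_of(c,'oatcake')])
```

```text
from [567.6 140.2  21.1] phi -10.49 cmd [-0.0054, -0.0004, 0.0003, -0.0028, 0.0002, 0.0001]
side [(array([594.5, 299.3,   1. ]), 0.97), (array([279.2, 203.9,   0.4]), 0.62)]
scene [(array([277.5, 204.2,  -1.4]), 0.65), (array([597.9, 296.7,   0.7]), 0.57), (array([ 610.7, -210.3,   -0.9]), 0.48)]
```

servo_tool --commands '[0,0,-0.008,0,0,0,0,0,-0.02,0,0,0,0,0,-0.034,0,0,0,0,0,-0.05,0,0,0,0,0,-0.066,0,0,0]'

```text
clock: 21.3
tcp_pos: [567.3, 140.4, 37.7]
eef_rot: [[0.182, 0.983, -0.003], [0.983, -0.182, 0.001], [0.0, -0.003, -1.0]]
wrist_force: [-0.8, -0.7, -0.4]
gripper_width: 17.6
finger_force: 40.0
```

servo_tool --commands '[0,0,0,0,0,0,0,0,0,0,0,0,0,0,0,0,0,0,0,0,0,0,0,0]'

```text
clock: 21.7
tcp_pos: [567.3, 140.1, 37.3]
eef_rot: [[0.182, 0.983, -0.003], [0.983, -0.182, 0.0], [-0.0, -0.003, -1.0]]
wrist_force: [0.8, -0.2, -0.8]
gripper_width: 17.7
finger_force: 40.0
```

Run:
```python
from h import *
st=ctrl.get_state(); print(st['tcp_pos'],st['wrist_force'],st['torque'],st['gripper_width'])
for c in ['side','scene']:
    snap(c,c+'5.png')
    print(c,[(np.array(d['centre']).round(1),round(d['confidence'],2)) for d in ctrl.tip_of(c,'oatcake')])
im=cv2.imread('pics/side5.png'); cv2.imwrite('pics/s5c.png',cv2.resize(im[300:480,150:430],None,fx=2.8,fy=2.8))
```

```text
[567.28820041 140.08505125  37.27538372] [ 0.77626103 -0.17879928 -0.80056231] [-0.12711151  0.13320691  0.04184367] 17.65388780859284
side [(array([595.2, 295. ,  17.5]), 0.87), (array([276.7, 201.2,  -2. ]), 0.72)]
scene [(array([278.1, 201.1,  -1.9]), 0.63), (array([596.7, 294.7,  17.4]), 0.57)]
```

View pics/s5c.png

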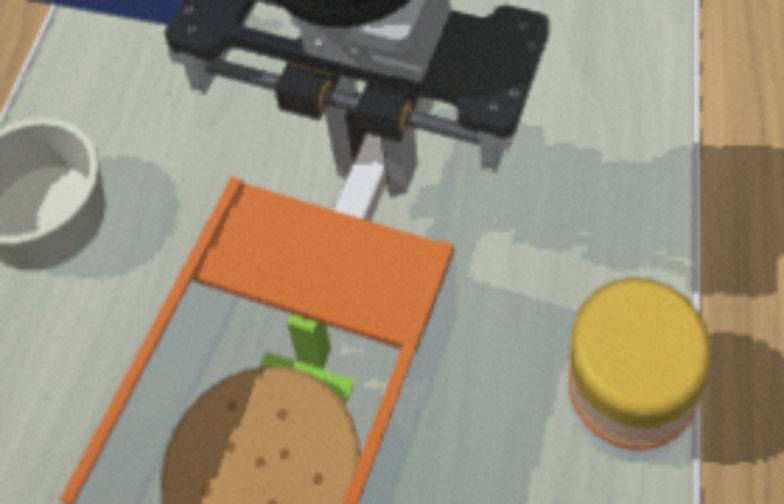

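The oatcake sits level on the blade at about (595,295,17.5) and is clear of the table, with its rear edge just ahead of the riser. Next is a smooth withdrawal.

servo_tool --commands '[-0.016,0,0,0,0,0,-0.048,0,0,0,0,0,-0.096,0,0,0,0,0,-0.152,0,0,0,0,0,-0.208,0,0,0,0,0]'

```text
clock: 22.4
tcp_pos: [557.7, 87.5, 37.5]
eef_rot: [[0.183, 0.983, -0.002], [0.983, -0.183, 0.0], [-0.0, -0.002, -1.0]]
wrist_force: [0.2, 0.0, -0.9]
gripper_width: 17.5
finger_force: 40.0
```

servo_tool --commands '[-0.056,0,0,0,0,0,-0.112,0,0,0,0,0,-0.168,0,0,0,0,0,-0.224,0,0,0,0,0,-0.28,0,0,0,0,0]'

```text
clock: 22.9
tcp_pos: [545.1, 18.9, 37.6]
eef_rot: [[0.182, 0.983, -0.002], [0.983, -0.182, 0.0], [-0.0, -0.002, -1.0]]
wrist_force: [0.4, -0.8, -1.3]
gripper_width: 17.8
finger_force: 40.0
```

servo_tool --commands '[-0.056,0,0,0,0,0,-0.112,0,0,0,0,0,-0.16,0,0,0,0,0,-0.192,0,0,0,0,0,-0.208,0,0,0,0,0]'

```text
clock: 23.4
tcp_pos: [535.7, -31.8, 37.6]
eef_rot: [[0.183, 0.983, -0.002], [0.983, -0.183, 0.0], [-0.0, -0.002, -1.0]]
wrist_force: [0.2, 0.0, -0.3]
gripper_width: 17.6
finger_force: 40.0
```

servo_tool --commands '[0,0,-0.016,0,0,0,0,0,-0.048,0,0,0,0,0,-0.096,0,0,0,0,0,-0.14,0,0,0,0,0,-0.17,0,0,0]'

```text
clock: 23.9
tcp_pos: [537.0, -30.9, 82.0]
eef_rot: [[0.182, 0.983, 0.0], [0.983, -0.182, -0.0], [-0.0, 0.0, -1.0]]
wrist_force: [0.3, -0.3, -0.8]
gripper_width: 17.9
finger_force: 40.0
```

Run:
```python
from h import *
st=ctrl.get_state(); print(st['tcp_pos'],st['wrist_force'],st['torque'],st['gripper_width'])
for c in ['side','scene']:
    snap(c,c+'6.png')
    print(c,[(np.array(d['centre']).round(1),round(d['confidence'],2)) for d in ctrl.tip_of(c,'oatcake')])
plan([503.3,-323.3,80],-42.8)
```

```text
[537.01548874 -30.85587639  82.03014159] [ 0.2773622  -0.25843007 -0.79167597] [-0.13535086  0.00887666  0.04429969] 17.928259671686973
side [(array([566.3, 121.7,  63.4]), 0.84), (array([275.7, 202.2,  -0.9]), 0.58)]
scene [(array([566.9, 125.3,  62.5]), 0.92), (array([278.2, 207.5,  -0. ]), 0.86)]
from [536.  -30.9  80.4] phi -10.48 cmd [-1.174, 0.0841, 0.0018, -0.002, 0.0009, 0.7182]
```

servo_tool --commands '[-0.02,0.001,0,0,0,0,-0.06,0.004,0,0,0,0,-0.12,0.008,0,0,0,0,-0.19,0.013,0,0,0,0,-0.26,0.018,0,0,0,0]'

```text
clock: 24.6
tcp_pos: [528.0, -97.5, 79.7]
eef_rot: [[0.183, 0.983, -0.003], [0.983, -0.183, 0.0], [-0.001, -0.003, -1.0]]
wrist_force: [0.8, 0.3, -1.0]
gripper_width: 17.6
finger_force: 40.0
```

servo_tool --commands '[-0.07,0.005,0,0,0,0.015,-0.14,0.01,0,0,0,0.05,-0.21,0.015,0,0,0,0.1,-0.28,0.02,0,0,0,0.15,-0.35,0.025,0,0,0,0.2]'

```text
clock: 25.1
tcp_pos: [517.9, -184.9, 79.7]
eef_rot: [[0.336, 0.942, -0.003], [0.942, -0.336, 0.0], [-0.001, -0.003, -1.0]]
wrist_force: [0.4, -0.3, -1.0]
gripper_width: 17.8
finger_force: 40.0
```

Run:
```python
from h import *
plan([503.3,-323.3,80],-42.8)
```

```text
from [ 517.9 -184.9   79.7] phi -19.66 cmd [-0.5409, 0.1312, -0.0011, -0.0033, 0.0018, 0.5143]
```

servo_tool --commands '[-0.07,0.017,0,0,0,0.06,-0.14,0.034,0,0,0,0.12,-0.21,0.051,0,0,0,0.18,-0.28,0.068,0,0,0,0.24,-0.35,0.085,0,0,0,0.3]'

```text
clock: 25.6
tcp_pos: [509.2, -274.1, 80.0]
eef_rot: [[0.548, 0.837, -0.002], [0.837, -0.548, 0.0], [-0.001, -0.002, -1.0]]
wrist_force: [0.1, 0.8, -0.7]
gripper_width: 17.6
finger_force: 40.0
```

Run:
```python
from h import *
plan([503.3,-323.3,80],-42.8)
```

```text
from [ 509.2 -274.1   80. ] phi -33.22 cmd [-0.1776, 0.0882, -0.0002, -0.0026, 0.0017, 0.2129]
```

servo_tool --commands '[-0.06,0.03,0,0,0,0.06,-0.11,0.055,0,0,0,0.12,-0.15,0.075,0,0,0,0.165,-0.17,0.085,0,0,0,0.195,-0.178,0.088,0,0,0,0.213]'

```text
clock: 26.1
tcp_pos: [503.7, -322.2, 80.0]
eef_rot: [[0.678, 0.735, -0.002], [0.735, -0.678, 0.0], [-0.001, -0.002, -1.0]]
wrist_force: [-0.6, -0.4, -0.7]
gripper_width: 17.6
finger_force: 40.0
```

servo_tool --commands '[0,0,0,0,0,0,0,0,0,0,0,0,0,0,0,0,0,0]'

```text
clock: 26.4
tcp_pos: [503.8, -321.1, 80.0]
eef_rot: [[0.676, 0.737, -0.002], [0.737, -0.676, 0.001], [-0.001, -0.002, -1.0]]
wrist_force: [-0.1, 0.4, -0.3]
gripper_width: 17.7
finger_force: 40.0
```

Run:
```python
from meas import *
st=ctrl.get_state(); print(st['tcp_pos'],st['gripper_width'])
plan([503.3,-323.3,80],-42.8)
for c in ['side','scene','wrist']:
    m=ctrl.camera_model(c); im=snap(c,c+'7.png')
    print(c,[(np.array(d['centre']).round(1),round(d['confidence'],2)) for d in ctrl.tip_of(c,'oatcake')])
    print('   stand',[(np.array(d['centre']).round(1),round(d['confidence'],2)) for d in ctrl.tip_of(c,'stand')])
    if c=='wrist':
        h=cv2.cvtColor(im,cv2.COLOR_RGB2HSV); H,S,V=[h[...,i] for i in range(3)]
        r,b,ct=quad((H>33)&(H<60)&(S>120)&(V>60))
        for d in cv2.approxPolyDP(ct,4,True)[:,0]: print(d,atz('wrist',d,61,m))
a=cv2.imread('pics/side7.png')[160:300,200:400]; b=cv2.imread('pics/scene7.png')[210:350,190:390]
cv2.imwrite('pics/c7.png',cv2.resize(np.vstack([a,b]),None,fx=2.1,fy=2.1))
```

```text
[ 503.8 -321.1   80. ] 17.719687373034137
from [ 503.8 -321.1   80. ] phi -42.53 cmd [-0.0079, 0.0045, -0.0, -0.0028, 0.0017, 0.0059]
side [(array([ 612. , -206.8,   61.3]), 0.88), (array([280.4, 206. ,   0.1]), 0.59)]
   stand [(array([ 606.7, -208.8,    1.9]), 0.65)]
scene [(array([ 609.2, -204.9,   59.1]), 0.8), (array([279.6, 204.9,  -3.4]), 0.55)]
   stand [(array([ 608.2, -209.1,   -1.3]), 0.93)]
wrist []
   stand []
[256  29] [ 564.5 -217.4   61. ]
[257  64] [ 554.7 -228.3   61. ]
[291  65] [ 565.3 -238.8   61. ]
[293 199] [ 524.8 -283.1   61. ]
[329 200] [ 537. -295.   61.]
[332  66] [ 578.3 -251.3   61. ]
[370  64] [ 591.2 -262.    61. ]
[370  30] [ 600.6 -251.2   61. ]
[330  45] [ 583.6 -244.2   61. ]
[304  46] [ 574.9 -236.8   61. ]
```

View pics/c7.png

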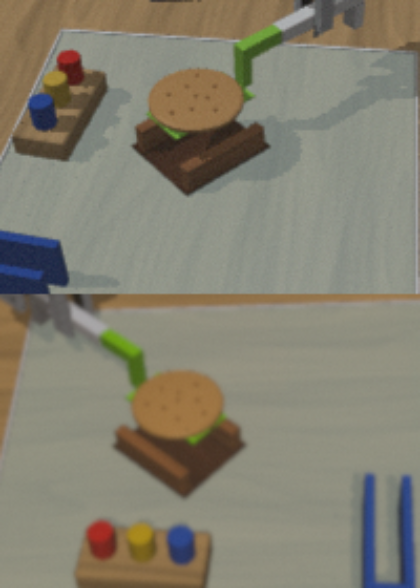

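The crops show the oatcake level on the blade, directly above the stand and aligned with the gap. I'll make a small correction and then lower gently.

servo_tool --commands '[-0.009,0.006,0.01,0,0,0.006,-0.009,0.006,0.03,0,0,0.006,-0.009,0.006,0.055,0,0,0.006,-0.009,0.006,0.075,0,0,0.006,-0.009,0.006,0.088,0,0,0.006]'

```text
clock: 27.35
tcp_pos: [502.7, -324.0, 56.9]
eef_rot: [[0.68, 0.733, -0.004], [0.733, -0.68, 0.001], [-0.001, -0.003, -1.0]]
wrist_force: [-0.5, 0.2, -1.5]
gripper_width: 17.7
finger_force: 40.0
```

Run:
```python
from h import *
plan([502.9,-323.5,36],-42.8)
```

```text
from [ 502.7 -324.    56.9] phi -42.85 cmd [0.0021, -0.0006, 0.0837, -0.0044, 0.0019, -0.0012]
```

servo_tool --commands '[0,0,0.008,0,0,0,0,0,0.014,0,0,0,0,0,0.019,0,0,0,0,0,0.024,0,0,0,0,0,0.029,0,0,0]'

```text
clock: 27.85
tcp_pos: [503.3, -324.5, 50.9]
eef_rot: [[0.68, 0.733, -0.002], [0.733, -0.68, -0.0], [-0.001, -0.001, -1.0]]
wrist_force: [-0.1, -0.4, -0.9]
gripper_width: 18.0
finger_force: 40.0
```

servo_tool --commands '[0,0,0.005,0,0,0,0,0,0.01,0,0,0,0,0,0.015,0,0,0,0,0,0.022,0,0,0,0,0,0.03,0,0,0]'

```text
clock: 28.35
tcp_pos: [503.3, -324.5, 43.2]
eef_rot: [[0.68, 0.733, -0.002], [0.733, -0.68, 0.0], [-0.001, -0.002, -1.0]]
wrist_force: [-0.1, 0.9, -0.0]
gripper_width: 18.1
finger_force: 40.0
```

servo_tool --commands '[0,0,0.008,0,0,0,0,0,0.015,0,0,0,0,0,0.022,0,0,0,0,0,0.022,0,0,0,0,0,0.022,0,0,0]'

```text
clock: 28.85
tcp_pos: [503.2, -324.4, 37.7]
eef_rot: [[0.68, 0.733, -0.002], [0.733, -0.68, 0.0], [-0.001, -0.002, -1.0]]
wrist_force: [0.1, -0.2, -0.5]
gripper_width: 17.8
finger_force: 40.0
```

Run:
```python
from h import *
plan([502.9,-323.5,36],-42.8)
print(ctrl.get_state()['wrist_force'])
for c in ['side','scene']:
    snap(c,c+'8.png')
    print(c,[(np.array(d['centre']).round(1),round(d['confidence'],2)) for d in ctrl.tip_of(c,'oatcake')])
a=cv2.imread('pics/side8.png')[160:300,200:400]; b=cv2.imread('pics/scene8.png')[210:350,190:390]
cv2.imwrite('pics/c8.png',cv2.resize(np.vstack([a,b]),None,fx=2.1,fy=2.1))
```

```text
from [ 503.2 -324.4   37.7] phi -42.85 cmd [0.002, -0.0032, 0.0068, -0.0026, 0.0018, -0.0012]
[ 0.13348956 -0.17424069 -0.45616683]
side [(array([278.8, 203.6,   0.3]), 0.94)]
scene [(array([278.9, 204.7,  -1.5]), 0.96), (array([ 609.6, -206.8,   29.5]), 0.74)]
```

servo_tool --commands '[-0.02,0,0,0,0,0,-0.06,0,0,0,0,0,-0.11,0,0,0,0,0,-0.16,0,0,0,0,0,-0.22,0,0,0,0,0]'

```text
clock: 29.55
tcp_pos: [464.8, -365.8, 37.9]
eef_rot: [[0.68, 0.733, -0.002], [0.733, -0.68, 0.0], [-0.001, -0.002, -1.0]]
wrist_force: [0.3, 0.0, -1.4]
gripper_width: 17.4
finger_force: 40.0
```

servo_tool --commands '[-0.08,0,0,0,0,0,-0.18,0,0,0,0,0,-0.28,0,0,0,0,0,-0.38,0,0,0,0,0,-0.46,0,0,0,0,0]'

```text
clock: 30.05
tcp_pos: [385.6, -450.9, 38.1]
eef_rot: [[0.681, 0.732, -0.002], [0.732, -0.681, -0.0], [-0.002, -0.002, -1.0]]
wrist_force: [0.2, 0.6, -0.5]
gripper_width: 17.6
finger_force: 40.0
```

servo_tool --commands '[0,0,0.02,0,0,0,0,0,0.04,0,0,0,0,0,0.056,0,0,0,0,0,0.064,0,0,0,0,0,0.064,0,0,0]'

```text
clock: 30.55
tcp_pos: [387.9, -448.1, 21.5]
eef_rot: [[0.679, 0.734, -0.003], [0.734, -0.679, 0.001], [-0.001, -0.003, -1.0]]
wrist_force: [0.0, 0.6, -0.3]
gripper_width: 17.4
finger_force: 40.0
```

Run:
```python
from h import *
st=ctrl.get_state(); print(st['tcp_pos'],st['wrist_force'],st['eef_rot'][2])
for c in ['side','scene']:
    snap(c)
    for t in ['oatcake','spatula']: print(c,t,[(np.array(d['centre']).round(1),round(d['confidence'],2)) for d in ctrl.tip_of(c,t)])
```

```text
[ 387.92726985 -448.09639846   21.53242175] [ 0.00062524  0.58724183 -0.31779697] [-0.00109514 -0.00282135 -0.99999542]
side oatcake [(array([ 610.3, -207.8,   31.8]), 0.87), (array([278.1, 202.7,   2.1]), 0.63)]
side spatula [(array([ 607.6, -210.8,    1.6]), 0.67), (array([ 495.2, -334.3,    1.9]), 0.56)]
scene oatcake [(array([281. , 202.9,  -0.5]), 0.8), (array([ 610.4, -205.1,   28.7]), 0.72)]
scene spatula [(array([ 492. , -341. ,    5.6]), 0.93)]
```

The oatcake sits on the stand at about (610,-207,30). Now I'll lower the last bit, release and retreat.

servo_tool --commands '[0,0,0.003,0,0,0,0,0,0.003,0,0,0]'

```text
clock: 31.05
tcp_pos: [387.5, -449.0, 21.2]
eef_rot: [[0.68, 0.733, -0.002], [0.733, -0.68, 0.0], [-0.001, -0.002, -1.0]]
wrist_force: [0.3, 0.0, -1.1]
gripper_width: 17.5
finger_force: 40.0
```

servo_tool --commands '[0,0,0,0,0,0,0,0,0,0,0,0,0,0,0,0,0,0,0,0,0,0,0,0,0,0,0,0,0,0]' --grip 0.4

```text
clock: 31.55
tcp_pos: [387.6, -449.1, 21.3]
eef_rot: [[0.68, 0.733, -0.002], [0.733, -0.68, 0.0], [-0.001, -0.002, -1.0]]
wrist_force: [0.3, -1.1, -0.0]
gripper_width: 53.9
finger_force: 0.0
```

servo_tool --commands '[0,0,-0.05,0,0,0,0,0,-0.2,0,0,0,0,0,-0.35,0,0,0,0,0,-0.5,0,0,0,0,0,-0.5,0,0,0]'

```text
clock: 32.05
tcp_pos: [390.7, -453.4, 154.5]
eef_rot: [[0.68, 0.733, 0.005], [0.733, -0.68, -0.012], [-0.005, 0.012, -1.0]]
wrist_force: [0.6, -0.6, 0.8]
gripper_width: 56.5
finger_force: 0.0
```

servo_tool --commands '[0,0,0,0,0,0,0,0,0,0,0,0,0,0,0,0,0,0,0,0,0,0,0,0,0,0,0,0,0,0]'

```text
clock: 32.55
tcp_pos: [387.4, -448.5, 145.1]
eef_rot: [[0.68, 0.733, -0.004], [0.733, -0.68, 0.002], [-0.001, -0.004, -1.0]]
wrist_force: [0.5, -0.3, 0.0]
gripper_width: 56.3
finger_force: 0.0
```

Run:
```python
from meas import *
st=ctrl.get_state(); print(st['tcp_pos'],st['wrist_force'],st['gripper_width'])
for c in ['side','scene']:
    im=snap(c)
    for t in ['oatcake','spatula','spatula_handle','ramekin','snack_pot','pegboard']: print(c,t,[(np.array(d['centre']).round(1),round(d['confidence'],2)) for d in ctrl.tip_of(c,t)])
    for d in ctrl.regions_of(c,'oatcake')[:2]:
        ct=max(cv2.findContours(d['region'].astype(np.uint8),0,1)[0],key=cv2.contourArea); W=np.array([atz(c,p[0],38)[:2] for p in ct],np.float32); print('circ',cv2.minEnclosingCircle(W))
```

```text
[ 387.4 -448.5  145.1] [ 0.5 -0.3  0. ] 56.263958765609146
side oatcake [(array([280.9, 203.7,   1.5]), 0.89), (array([ 611.4, -211. ,   31.1]), 0.82)]
side spatula [(array([ 493. , -336.2,    0.9]), 0.59)]
side spatula_handle [(array([ 388.4, -446.6,   38.9]), 0.71)]
side ramekin [(array([761.8, 167.3,  -1.1]), 0.61), (array([ 611.7, -209.7,   29.8]), 0.51)]
side snack_pot [(array([419.9, 233. ,   2.7]), 0.64), (array([ 607.9, -208.4,    0.8]), 0.49), (array([762.2, 165.6,   0.4]), 0.26)]
side pegboard [(array([ 771.3, -237. ,    2.8]), 0.66), (array([ 384. , -443.2,   38.4]), 0.2)]
circ ((288.7795715332031, 215.4537811279297), 47.503055572509766)
circ ((613.1286010742188, -210.14813232421875), 51.349430084228516)
scene oatcake [(array([ 608.8, -209.4,   29.3]), 0.7), (array([279.6, 204.1,  -1.7]), 0.65)]
scene spatula [(array([ 488.7, -339.8,    1.3]), 0.57)]
scene spatula_handle [(array([ 383.5, -454.7,   39.8]), 0.68), (array([701. ,   1.8,   1.3]), 0.24)]
scene ramekin [(array([763.1, 166.4,   0.5]), 0.65)]
scene snack_pot [(array([417.5, 232.1,   1.6]), 0.71), (array([ 766.6, -233.4,    2.3]), 0.39)]
scene pegboard [(array([ 767.9, -231.9,    1.1]), 0.67)]
circ ((318.12744140625, 192.05941772460938), 46.326297760009766)
circ ((610.5624389648438, -209.57347106933594), 50.83761978149414)
```

All the end conditions look met, so I'm handing in.

```bash
python3 -c "
from plant import ctrl
print(ctrl.sign_off())"
```

```text
the job is handed in; nothing more can be done
None
```

I handed the job in at about 33 s: the oatcake measures within a few mm of the stand's centre at rail height, and the spatula lies flat and released, clear of stand and dock. `sign_off` returned no verdict, the ramekin, pot and pegboard read as unmoved, and I viewed 11 pictures, one over the limit of 10.

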